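Hold a temperature probe in the check well

TASK

The temperature probe is to be checked in the aluminium well. First slide the guide arm's carriage by its black knob along the rail, fully home against the end stop, so that its guide hole stands over the well; then take the probe with the tall narrow handle out of the rack and lower it upright through the guide hole until its tip is about halfway down the well. The stem must not touch the guide or the well at any time; finish while still holding the probe there, still and centred in the guide hole, with the carriage home and everything else left where it was.

Things in the scene. Friction and masses are not known exactly. Their poses are not given: they have to be found in the camera images.
- stand: Check stand fixed to the table: grey base 135 x 270 x 12 mm, aluminium well block 56 x 56 mm (top z = 80 mm) near the -y end, behind it a rail along y with a 100 mm high dark steel stop at each end. Origin on the table near the base's middle, z up; x from the well side to the rail side (yaw within 0.25 rad), y along the rail. The carriage starts toward +y.
- well_mouth (a point): Centre of the mouth of the well, a round upright bore 30 mm wide and 60 mm deep in the top of the well block, at z = 80 mm (bore floor at z = 20 mm). Axes as the stand's.
- carriage (a joint): Position of the aluminium carriage on the rail in m: 0 at the +y stop, 0.14 against the stop at the -y end, where the guide hole is exactly over the well; it grows as the carriage moves toward the stand's -y. Starts between 0 and 0.05. Slides with about 2 to 3 N of friction and stays where it is left.
- knob (a point): Centre of the top of the black upright cylindrical knob on the carriage, 22 mm in diameter and 39 mm tall, top at z = 152 mm. The carriage's top face is at z = 107 mm. The knob stands on the rail's line, 70 mm behind (stand's +x of) the guide hole and moves with the carriage.
- guide (a point): Centre of the upper mouth of the guide hole, at z = 107 mm: a round through hole 24 mm wide in the 12 mm thick, 46 x 46 mm end plate of the carriage's arm (underside at z = 95 mm). Moves with the carriage.
- rack: Grey instrument rack fixed to the table, 75 x 190 mm, top plate at z = 115 mm (10 mm thick) with two 13 mm holes at y = -45 and +45 mm of its frame. Origin on the table under its centre, y along its length. The probe hangs in one hole and the gauge in the other.
- probe: Temperature probe, 40 to 85 g, hanging upright in the rack (tip at z = 15 mm): steel stem 8 mm thick, 100 mm from tip to a flange 30 mm wide and 4 mm thick that rests on the rack; above it a white ribbed cylindrical handle 20 mm thick, 104 to 170 mm above the tip. Origin at the tip, z along the stem toward the handle.
- stem_mid (a point): Point on the probe's stem axis 50 mm above the tip.
- gauge: Not to be moved: another instrument hanging in the rack's other hole, like the probe in stem and flange, but with a short neck and a flat disc head 44 mm wide, top at z = 145 mm. Origin at its tip.
- white_bottle: Bystander: loose white bottle, 54 mm wide, 124 mm tall. Origin at its underside's centre.
- amber_bottle: Bystander: loose amber glass bottle, 49 mm wide, 116 mm tall. Origin at its underside's centre.
- timer: Bystander: loose round white wind-up timer, 62 mm wide, 42 mm tall. Origin at its underside's centre.
- syringe: Bystander: loose syringe 126 x 22 x 14 mm. Origin at its underside's centre.
There are look-alikes about, which are no part of the job. What is shaped like the probe but purple, turquoise or yellow is not meant.

How it is judged (in metres and radians):
On the way, in this order (a step that is already met when the one before it is completed fails the run):
1. the carriage is home against the -y stop (within 4 mm) while the probe is still in the rack (value of joint carriage above 0.136 m and distance of probe from where it was at the start of the episode below 0.02 m), for 0.2 s.
2. the probe is held upright with its tip above the guide's top and out of the rack (height (world z) of probe above 0.12 m and angle between probe's own z axis and vertical below 0.25 rad), for 0.1 s.
3. the probe's tip is through the guide and inside the well (value of joint carriage above 0.136 m and z of probe in the frame of well_mouth between -0.055 and -0.015 m and horizontal distance between probe and well_mouth below 0.007 m), for 0.2 s.
At the end, for the whole second after the job is handed in: Probe still gripped, upright within 0.08 rad, still (under 10 mm/s), touching no guide, well or rack; tip 15 to 55 mm below the well mouth and within 7 mm of its axis; stem within 5 mm of the guide axis; carriage within 4 mm of its stop; gauge within 20 mm of its start (all of step 3 and horizontal distance between stem_mid and guide below 0.005 m and angle between probe's own z axis and vertical below 0.08 rad and contact force between the fingers and probe above 2 N and contact force between probe and stand below 0.2 N and contact force between probe and rack below 0.2 N and linear speed of probe below 0.01 m/s and distance of gauge from where it was at the start of the episode below 0.02 m); the arm keeps its last pose, push and grip.
It fails at once if the probe touches the guide, the well or another part of the stand (over 0.5 N) (contact force between probe and stand above 0.5 N).
It fails at once if the other instrument is moved more than 20 mm (distance of gauge from where it was at the start of the episode above 0.02 m).
It fails at once if a bystander is moved more than 20 mm (distance of any of white_bottle, amber_bottle, timer, syringe from where it was at the start of the episode above 0.02 m).
It also fails if it takes over 64 s, if anything falls off the work surface, if the arm or the gripper's body presses on something with over 40 N, if the wrist force passes 120 N, or if a joint passes its speed limit or range.

ROBOT

A 6-joint arm with a two-finger parallel gripper is mounted at the origin on a cart in front of the work surface, level with it; the furniture and walls round the work are solid. World frame = base frame: x ahead of the robot, y to its left, z up, the work surface at z = 0. Lengths are in m, angles in degrees, forces in N, time in s.
With the tool pointing down it reaches from about 0.4 to 0.825 m from the base axis. Payload 7 kg.
Tool frame: the origin (TCP) lies midway between the tips of the shut fingers; the grasp point (between the pads) lies r.pinch_z behind it (r.pinch_z is the distance from the TCP to the grasp point, in m); z points along the fingers, y is the line along which they close (so a half turn about z gives the same grasp; the last joint's range is limited). The gripper opens to 88 mm and grips with 3 to 60 N. Pads are 19 mm wide; open, the fingers measure 130 mm over their backs; the gripper's body (78 mm by 193 mm) begins 47 mm behind the grasp point.
Start: joints at [-57.748, 20.546, 0.682, 0, -70.136, -16.507], TCP at [0.183, -0.65, 0.227] pointing down, gripper open.
Joint ranges: [-176.03, 176.03], [-82.01, 121.73], [-58.28, 71.71], [-173.87, 95.51], [-174.79, -0.11], [-173.66, 173.66]. Speed limits (degrees/s): [136.94, 136.94, 172.46, 180, 180, 180].

INTERFACE

Orientations are given as [roll, pitch, yaw] about the fixed x, y, z axes, in that order (R = Rz(yaw) Ry(pitch) Rx(roll)).
In Python, from plant import r, optics, job gives the robot as it stands.
- The arm moves only by the shell command python3 -m crank 'ROWS' [FORCE]. ROWS is JSON, a list of rows, each an object with "xyz": the shift along the tool's x, y, z in units of 30 mm (1.0 is 30 mm), a list of three; "delta_rot": the turn, a rotation vector about the tool's x, y, z in degrees, a list of three; "claw": the closure, from 0 (fully open) to 1 (shut). A call has 1 to 20 rows; each row is the pose to reach, as a shift and turn from the pose commanded when the call began, along the tool's axes at that moment; what a row does not reach only later rows make up. A row lasts 1/8 s, in which the tool goes at most 62.5 mm and 10.7 degrees, less where a joint would pass 70% of its speed; a pose out of reach is approached as far as the arm can. A call with a gripper value outside its range is refused whole. The fingers move at their own pace and stop on an object; FORCE is the grip in N (left out, the last holds). Time passes only in rows, so rows that repeat a pose let the fingers close. It gives the time, the measured TCP pose, the force, the opening and the grip force at its end, in the units of the state.
- r.get_state(): the state, without advancing time (a new reading comes with each control period).
- optics.capture(name): name is "scene" or "top" or "wrist"; returns a dict with "img" (420x560x3 uint8, blue, green, red), "fovy" (degrees; the focal length in pixels is half the picture's height over the tangent of half this angle, whatever the lens; pixels are square), "cx", "cy" (the principal point, pixels), "eye" and "rotation" of the camera in the world; the wrist camera has in their place "hand_eye" (4x4, takes a point from camera to tool coordinates, whose origin is the TCP and whose axes are the flange's). Camera axes: x right, y up, looking along -z (the intrinsics and any distortion apply to the point x, -y, -z); pixel columns grow to the right and rows downward; lengths in m; the calibration is good to about 2 mm. A picture is of the moment at which its call begins: read the wrist's pose just before it. There is no depth.
- job.close_job(): hands the job in; it is judged then, once.
The state is a dict: "time_s": time; "joints": joint angles; "qd": joint speeds; "joint_torque": joint torques, N m; "tcp_pos": TCP position; "eef_rot": TCP orientation; "contact_force": force on the tool from outside, world axes, zero at the start; "moment": the same for the moment, N m; "gripper_width": finger opening in m; "gripper_force": force on a finger pad.
Only numpy, scipy, OpenCV 4.12 (cv2) and the standard library are available. Lean on these libraries where they do the work, as an engineer would, in place of code of your own. Each camera call takes 0.05 s, during which the arm holds its last target. There are 200 camera calls.

## Working session

There is one attempt and no reset: what is moved stays moved. The work goes in short steps, Python scripts to look and compute and a shell command to move; the robot and the scene stay as the last step left them, time stands still between calls to the robot, and variables do not carry over. Pictures are saved under pics/ and viewed, at most 10 in all, crops included, and the job is handed in when it is done.

```bash
ls; mkdir -p pics; python3 - <<'E'
from plant import r,optics,job
import cv2,numpy as np
s=r.get_state();print(s['time_s'],s['tcp_pos'],s['eef_rot'],r.pinch_z,s['gripper_width'])
for n in['scene','top']:
    c=optics.capture(n);cv2.imwrite(f'pics/{n}0.png',c['img']);print({k:v for k,v in c.items() if k!='img'})
    np.save(f'{n}0.npy',c,allow_pickle=True)
E
```

```text
pics
0.0 [ 0.18301847 -0.64919774  0.22561628] [ 1.79903788e+02 -8.60486510e-03 -1.64258912e+02] 0.0188 0.08758585934782148
{'fovy': 48.26656440673298, 'cx': 285.0959910176622, 'cy': 201.4104021102217, 'eye': array([-0.11092972,  0.8420072 ,  0.62712221]), 'rotation': array([  64.40775176,   -0.83488826, -142.03252789])}
{'fovy': 43.848989186692684, 'cx': 279.70794370504376, 'cy': 200.38480518948546, 'eye': array([ 0.24817278, -0.01186902,  1.78510894]), 'rotation': array([  9.79995625,  -0.39627317, -89.36222833])}
```

View pics/scene0.png

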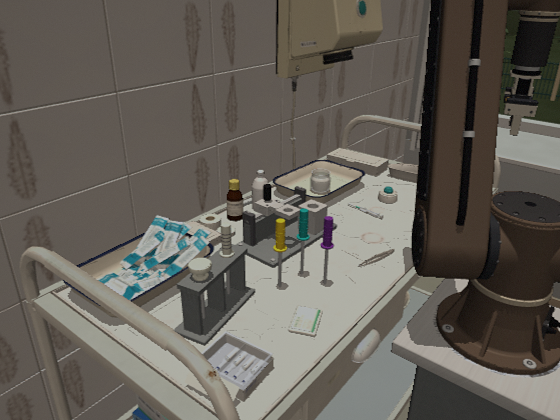

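View pics/top0.png

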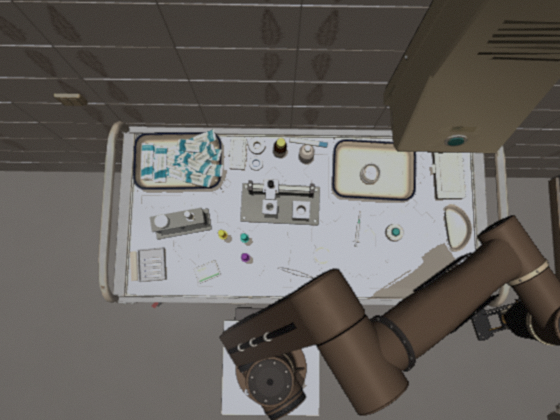

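Scene: the rack is on the left, with the gauge disc at about (198,268) and the ribbed probe at (227,237). The stand is mid-table, with purple, turquoise and yellow look-alikes in front. Next I'll zoom into the top view.

```bash
cat > h.py <<'E'
import numpy as np,cv2
from scipy.spatial.transform import Rotation as R
def f(c): return 210/np.tan(np.radians(c['fovy']/2))
def ray(c,uv,z,eye=None,rot=None):
    eye=c['eye'] if eye is None else eye
    M=R.from_euler('xyz',c['rotation'],degrees=True).as_matrix() if rot is None else rot
    d=M@np.array([(uv[0]-c['cx'])/f(c),-(uv[1]-c['cy'])/f(c),-1.])
    return eye+d*(z-eye[2])/d[2]
E
python3 - <<'E'
import cv2
i=cv2.imread('pics/top0.png')[135:275,140:330]
cv2.imwrite('pics/topz.png',cv2.resize(i,None,fx=4,fy=4,interpolation=cv2.INTER_CUBIC))
E
```

```text
(no output)
```

View pics/topz.png

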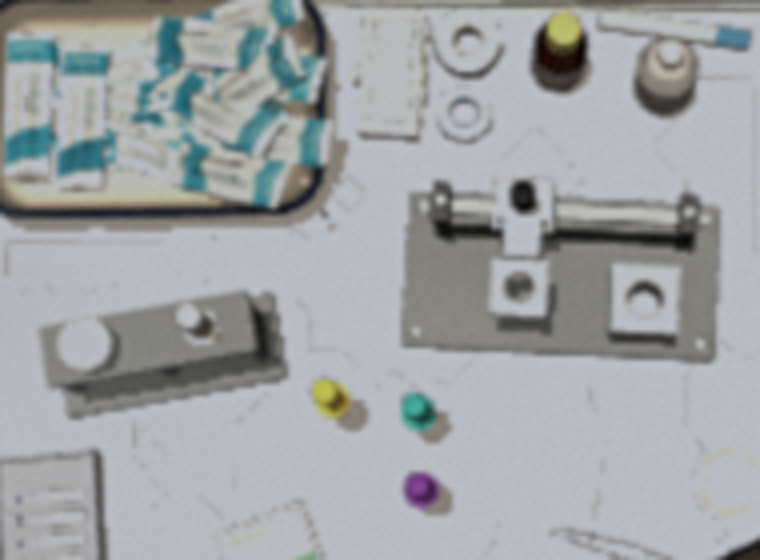

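Zoomed pixels: knob top (523,190), guide hole (519,287), well mouth (645,297), probe top (188,317), gauge disc (85,343). Bottles are behind the rail.

```bash
python3 - <<'E'
from h import *
c=np.load('top0.npy',allow_pickle=True).item()
for n,p,z in [('knob',(523,190),.152),('guide',(519,287),.107),('well',(645,297),.08),('probe',(188,317),.185),('gauge',(85,343),.145),('yel',(326,390),.17),('teal',(416,408),.17),('pur',(421,487),.17),('base+y',(408,200),.012),('base-y',(718,208),.012),('b+y front',(403,345),.012),('b-y front',(714,360),.012),('amber',(563,28),.116),('white',(668,52),.124),('rackfar',(250,295),.115),('racknear',(258,348),.115),('rackL',(42,328),.115)]:
    q=((p[0]+.5)/4-.5+140,(p[1]+.5)/4-.5+135); print(n,ray(c,q,z).round(4))
E
```

```text
knob [0.5892 0.0105 0.152 ]
guide [0.5179 0.0132 0.107 ]
well [ 0.5152 -0.0907  0.08  ]
probe [0.4788 0.2677 0.185 ]
gauge [0.4628 0.3552 0.145 ]
yel [0.425  0.1609 0.17  ]
teal [0.4118 0.0907 0.17  ]
pur [0.3508 0.0855 0.17  ]
base+y [0.6084 0.1118 0.012 ]
base-y [ 0.6047 -0.1568  0.012 ]
b+y front [0.4817 0.1131 0.012 ]
b-y front [ 0.472  -0.1532  0.012 ]
amber [ 0.734  -0.0202  0.116 ]
white [ 0.7124 -0.1067  0.124 ]
rackfar [0.5074 0.2306 0.115 ]
racknear [0.4643 0.2226 0.115 ]
rackL [0.4785 0.3971 0.115 ]
```

```bash
cat >> h.py <<'E'
def go(x,y,z,yaw):
    from plant import r
    s=r.get_state(); M=R.from_euler('xyz',s['eef_rot'],degrees=True)
    print('t',s['time_s'],'pos',np.round(s['tcp_pos'],4),'rot',np.round(s['eef_rot'],2),'w',round(s['gripper_width'],4))
    print('xyz',(M.inv().apply(np.array([x,y,z])-s['tcp_pos'])/.03).round(3),'rot',np.degrees((M.inv()*R.from_euler('xyz',[180,0,yaw],degrees=True)).as_rotvec()).round(2))
E
python3 - <<'E'
from h import *
go(.183,-.649,.30,178.5); go(.575,.0105,.28,178.5)
E
```

```text
t 0.1 pos [ 0.183  -0.6493  0.2257] rot [ 1.7991e+02 -1.0000e-02 -1.6426e+02] w 0.0875
xyz [-2.000e-03  1.200e-02 -2.477e+00] rot [ 0.09 -0.02 17.24]
t 0.1 pos [ 0.183  -0.6493  0.2257] rot [ 1.7991e+02 -1.0000e-02 -1.6426e+02] w 0.0875
xyz [-18.541  17.627  -1.786] rot [ 0.09 -0.02 17.24]
```

```bash
python3 -m crank '[{"xyz":[0,0,-2.5],"delta_rot":[0,0,0],"claw":0},{"xyz":[0,0,-2.5],"delta_rot":[0,0,0],"claw":0},{"xyz":[-18.54,17.63,-1.8],"delta_rot":[0,0,17.2],"claw":0},{"xyz":[-18.54,17.63,-1.8],"delta_rot":[0,0,17.2],"claw":0},{"xyz":[-18.54,17.63,-1.8],"delta_rot":[0,0,17.2],"claw":0},{"xyz":[-18.54,17.63,-1.8],"delta_rot":[0,0,17.2],"claw":0},{"xyz":[-18.54,17.63,-1.8],"delta_rot":[0,0,17.2],"claw":0},{"xyz":[-18.54,17.63,-1.8],"delta_rot":[0,0,17.2],"claw":0},{"xyz":[-18.54,17.63,-1.8],"delta_rot":[0,0,17.2],"claw":0},{"xyz":[-18.54,17.63,-1.8],"delta_rot":[0,0,17.2],"claw":0},{"xyz":[-18.54,17.63,-1.8],"delta_rot":[0,0,17.2],"claw":0},{"xyz":[-18.54,17.63,-1.8],"delta_rot":[0,0,17.2],"claw":0},{"xyz":[-18.54,17.63,-1.8],"delta_rot":[0,0,17.2],"claw":0},{"xyz":[-18.54,17.63,-1.8],"delta_rot":[0,0,17.2],"claw":0},{"xyz":[-18.54,17.63,-1.8],"delta_rot":[0,0,17.2],"claw":0},{"xyz":[-18.54,17.63,-1.8],"delta_rot":[0,0,17.2],"claw":0},{"xyz":[-18.54,17.63,-1.8],"delta_rot":[0,0,17.2],"claw":0},{"xyz":[-18.54,17.63,-1.8],"delta_rot":[0,0,17.2],"claw":0},{"xyz":[-18.54,17.63,-1.8],"delta_rot":[0,0,17.2],"claw":0},{"xyz":[-18.54,17.63,-1.8],"delta_rot":[0,0,17.2],"claw":0}]' 20
python3 - <<'E'
from h import *
from plant import r,optics
s=r.get_state();c=optics.capture('wrist');c['s']=s
np.save('w1.npy',c,allow_pickle=True);cv2.imwrite('pics/w1.png',c['img']);print(s['tcp_pos'],s['eef_rot'],c['fovy'],c['cx'],c['cy'],c['hand_eye'])
E
```

```text
time_s: 2.6
tcp_pos: [0.5748, 0.0098, 0.2808]
eef_rot: [180.0, 0.0, 178.5]
contact_force: [0.1, -0.9, 0.4]
gripper_width: 0.0876
gripper_force: 0.0
[0.57480827 0.00981254 0.28082895] [1.79989795e+02 2.37314387e-02 1.78503194e+02] 58.48216453435672 278.25760387476777 210.67930578772794 [[ 3.43273988e-05  9.54337953e-01  2.98729093e-01  8.07146631e-02]
 [ 9.99999976e-01  3.21107272e-05 -2.17494329e-04  9.73199783e-04]
 [-2.17155501e-04  2.98729093e-01 -9.54337929e-01 -1.57549482e-01]
 [ 0.00000000e+00  0.00000000e+00  0.00000000e+00  1.00000000e+00]]
```

View pics/w1.png

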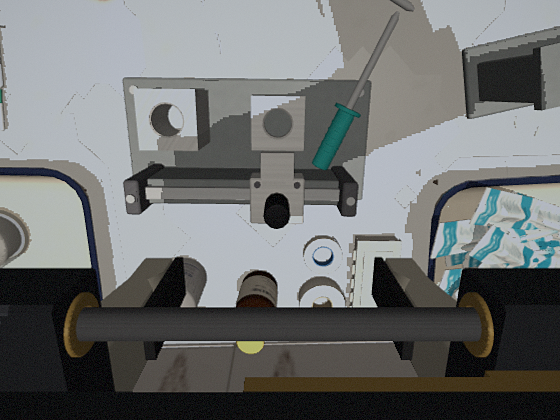

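The wrist view shows the knob at (277,208), the guide hole at (278,123) and the well at (167,119). The teal look-alike seems to be lying against the stand. I'll check that with the scene camera.

```bash
python3 - <<'E'
from h import *
from plant import r,optics
a=optics.capture('scene');b=optics.capture('top');np.save('top1.npy',b,allow_pickle=True);np.save('scene1.npy',a,allow_pickle=True)
A=cv2.resize(a['img'][130:340,60:440],None,fx=2,fy=2)[:, :760]
cv2.imwrite('pics/s1.png',A)
B=cv2.resize(b['img'][135:300,100:330],None,fx=3,fy=3);cv2.imwrite('pics/t1.png',B)
C=np.vstack([cv2.resize(A,(560,310)),cv2.resize(B,(560,290))[:290]]);cv2.imwrite('pics/c1.png',C)
E
```

```text
(no output)
```

View pics/c1.png

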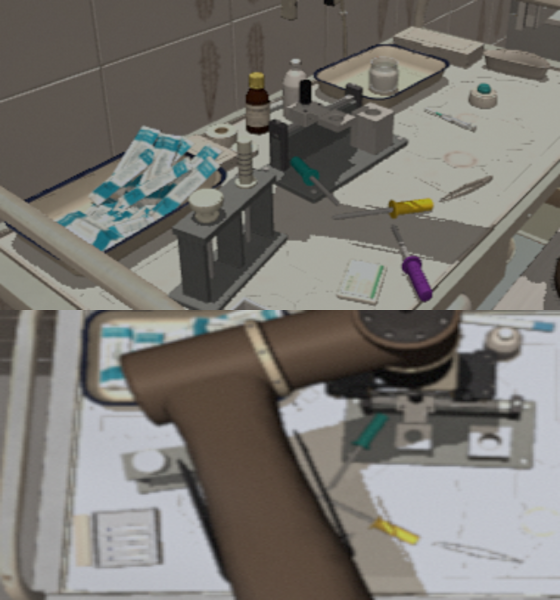

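The look-alikes have fallen over by themselves and lie clear of the job. Next, the wrist measurements.

```bash
cat >> h.py <<'E'
def wray(c,uv,z):
    s=c['s'];M=R.from_euler('xyz',s['eef_rot'],degrees=True).as_matrix();H=c['hand_eye']
    return ray(c,uv,z,s['tcp_pos']+M@H[:3,3],M@H[:3,:3])
E
python3 - <<'E'
from h import *
c=np.load('w1.npy',allow_pickle=True).item()
g=c['img'].max(2)
m=(g<45).astype(np.uint8);m[:185]=0;m[235:]=0;m[:,:255]=0;m[:,300:]=0
ys,xs=np.nonzero(m);print(xs.min(),xs.max(),ys.min(),ys.max(),[ (y,xs[ys==y].min(),xs[ys==y].max()) for y in range(190,232,3) if (ys==y).any()])
for n,p,z in [('knobtop',(277,213),.152),('guide',(278,123),.107),('well',(167,119),.08),('base-y',(124,79),.012),('base+y',(369,80),.012)]: print(n,wray(c,p,z))
go(.589,.0105,.116,178.5)
E
```

```text
264 289 193 228 [(193, np.int64(275), np.int64(277)), (196, np.int64(269), np.int64(284)), (199, np.int64(267), np.int64(286)), (202, np.int64(266), np.int64(287)), (205, np.int64(265), np.int64(288)), (208, np.int64(265), np.int64(288)), (211, np.int64(264), np.int64(288)), (214, np.int64(264), np.int64(289)), (217, np.int64(264), np.int64(288)), (220, np.int64(265), np.int64(287)), (223, np.int64(266), np.int64(286)), (226, np.int64(270), np.int64(283))]
knobtop [0.58573796 0.00958044 0.152     ]
guide [0.51868749 0.01213404 0.107     ]
well [ 0.51436709 -0.09099988  0.08      ]
base-y [ 0.47535023 -0.15202757  0.012     ]
base+y [0.48321967 0.1108031  0.012     ]
t 2.75 pos [0.5749 0.0102 0.2807] rot [1.8000e+02 1.0000e-02 1.7853e+02] w 0.0877
xyz [-0.467  0.023  5.489] rot [0.   0.01 0.03]
```

```bash
python3 -m crank '[{"xyz":[-0.43,0,2],"delta_rot":[0,0,0],"claw":0},{"xyz":[-0.43,0,4],"delta_rot":[0,0,0],"claw":0},{"xyz":[-0.43,0,5.4],"delta_rot":[0,0,0],"claw":0},{"xyz":[-0.43,0,5.4],"delta_rot":[0,0,0],"claw":0},{"xyz":[-0.43,0,5.4],"delta_rot":[0,0,0],"claw":0},{"xyz":[-0.43,0,5.4],"delta_rot":[0,0,0],"claw":1},{"xyz":[-0.43,0,5.4],"delta_rot":[0,0,0],"claw":1},{"xyz":[-0.43,0,5.4],"delta_rot":[0,0,0],"claw":1},{"xyz":[-0.43,0,5.4],"delta_rot":[0,0,0],"claw":1},{"xyz":[-0.43,0,5.4],"delta_rot":[0,0,0],"claw":1},{"xyz":[-0.43,0,5.4],"delta_rot":[0,0,0],"claw":1}]' 15
```

```text
time_s: 4.12
tcp_pos: [0.5878, 0.01, 0.1185]
eef_rot: [-180.0, -0.0, 178.5]
contact_force: [0.0, 0.7, -0.1]
gripper_width: 0.0332
gripper_force: 0.0
```

```bash
python3 -m crank '[{"xyz":[0,0,0],"delta_rot":[0,0,0],"claw":1},{"xyz":[0,0,0],"delta_rot":[0,0,0],"claw":1},{"xyz":[0,0,0],"delta_rot":[0,0,0],"claw":1},{"xyz":[0,-0.4,0],"delta_rot":[0,0,0],"claw":1},{"xyz":[0,-0.8,0],"delta_rot":[0,0,0],"claw":1},{"xyz":[0,-1.2,0],"delta_rot":[0,0,0],"claw":1},{"xyz":[0,-1.6,0],"delta_rot":[0,0,0],"claw":1},{"xyz":[0,-2,0],"delta_rot":[0,0,0],"claw":1},{"xyz":[0,-2.4,0],"delta_rot":[0,0,0],"claw":1},{"xyz":[0,-2.8,0],"delta_rot":[0,0,0],"claw":1},{"xyz":[0,-3.1,0],"delta_rot":[0,0,0],"claw":1},{"xyz":[0,-3.2,0],"delta_rot":[0,0,0],"claw":1},{"xyz":[0,-3.2,0],"delta_rot":[0,0,0],"claw":1}]' 15
```

```text
time_s: 5.75
tcp_pos: [0.5843, -0.0875, 0.1185]
eef_rot: [-179.9, -0.1, 178.5]
contact_force: [-5.1, -1.2, 2.7]
gripper_width: 0.0219
gripper_force: 15.0
```

```bash
python3 -m crank '[{"xyz":[0,-0.1,0],"delta_rot":[0,0,0],"claw":1},{"xyz":[0,-0.2,0],"delta_rot":[0,0,0],"claw":1},{"xyz":[0,-0.3,0],"delta_rot":[0,0,0],"claw":1},{"xyz":[0,-0.3,0],"delta_rot":[0,0,0],"claw":1}]'
```

```text
time_s: 6.25
tcp_pos: [0.584, -0.096, 0.1185]
eef_rot: [-180.0, -0.1, 178.5]
contact_force: [-5.9, -0.4, 4.0]
gripper_width: 0.0216
gripper_force: 15.0
```

```bash
python3 -m crank '[{"xyz":[0,-0.1,0],"delta_rot":[0,0,0],"claw":1},{"xyz":[0,-0.2,0],"delta_rot":[0,0,0],"claw":1},{"xyz":[0,-0.2,0],"delta_rot":[0,0,0],"claw":1}]'
```

```text
time_s: 6.62
tcp_pos: [0.584, -0.0968, 0.1184]
eef_rot: [179.6, -0.0, 178.5]
contact_force: [-11.1, 30.6, 9.0]
gripper_width: 0.0222
gripper_force: 15.0
```

```bash
python3 -m crank '[{"xyz":[0,-0.1,0],"delta_rot":[0,0,0],"claw":1},{"xyz":[0,-0.2,0],"delta_rot":[0,0,0],"claw":1},{"xyz":[0,-0.2,0],"delta_rot":[0,0,0],"claw":1}]'
python3 - <<'E'
from h import *
from plant import r,optics
s=r.get_state();c=optics.capture('wrist');c['s']=s
np.save('w2.npy',c,allow_pickle=True);cv2.imwrite('pics/w2.png',c['img']);print(s['tcp_pos'])
E
```

```text
time_s: 7.0
tcp_pos: [0.5839, -0.1026, 0.1183]
eef_rot: [179.6, -0.1, 178.6]
contact_force: [-9.3, 29.2, 9.7]
gripper_width: 0.0338
gripper_force: 15.0
[ 0.58391269 -0.1025704   0.11832386]
```

View pics/w2.png

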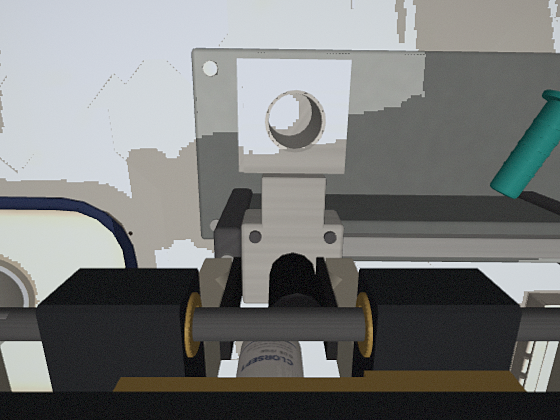

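Home: the force rose to 30 N at the stop and the hole is now over the well (295,119). I'll measure the hole, release, and go above the probe.

```bash
python3 - <<'E'
from h import *
c=np.load('w2.npy',allow_pickle=True).item()
g=cv2.cvtColor(c['img'],6)
k=cv2.HoughCircles(cv2.GaussianBlur(g[70:165,240:350],(3,3),0),cv2.HOUGH_GRADIENT,1,50,param1=80,param2=12,minRadius=22,maxRadius=36);print(k+np.array([240,70,0]))
print(wray(c,(295,120),.107)); k=k[0,0];print(wray(c,(k[0]+240,k[1]+70),.107))
E
python3 -m crank '[{"xyz":[0,0.1,0],"delta_rot":[0,0,0],"claw":0},{"xyz":[0,0.1,0],"delta_rot":[0,0,0],"claw":0},{"xyz":[0,0.2,0],"delta_rot":[0,0,0],"claw":0},{"xyz":[0,0.2,0],"delta_rot":[0,0,0],"claw":0},{"xyz":[0,0.2,-1.5],"delta_rot":[0,0,0],"claw":0},{"xyz":[0,0.2,-3],"delta_rot":[0,0,0],"claw":0},{"xyz":[0,0.2,-5.2],"delta_rot":[0,0,0],"claw":0},{"xyz":[0,0.2,-5.2],"delta_rot":[0,0,0],"claw":0},{"xyz":[0,0.2,-5.2],"delta_rot":[0,0,0],"claw":0}]' 15
python3 - <<'E'
from h import *
from plant import r,optics
go(.479,.268,.28,178.5)
s=r.get_state();c=optics.capture('wrist');c['s']=s
np.save('w3.npy',c,allow_pickle=True)
g=cv2.cvtColor(c['img'],6)
k=cv2.HoughCircles(g,cv2.HOUGH_GRADIENT,1,20,param1=100,param2=14,minRadius=10,maxRadius=24)[0]
for q in k:
    if 180<q[0]<380 and 60<q[1]<230: print(q,wray(c,q[:2],.107))
cv2.imwrite('pics/w3.png',c['img'])
E
```

```text
[[[294.5        121.5         26.60000038]]]
[ 0.51462181 -0.09240423  0.107     ]
[ 0.51525814 -0.09263145  0.107     ]
time_s: 8.18
tcp_pos: [0.5849, -0.1011, 0.2747]
eef_rot: [180.0, 0.0, 178.5]
contact_force: [-0.7, -0.1, -0.2]
gripper_width: 0.0877
gripper_force: 0.0
t 8.175 pos [ 0.5849 -0.1011  0.2747] rot [1.7998e+02 5.0000e-02 1.7852e+02] w 0.0877
xyz [ 3.848 12.209 -0.174] rot [0.02 0.05 0.02]
[285.5 105.5  15.6] [ 0.5143386  -0.09213503  0.107     ]
[286.5 198.5  16. ] [ 0.59493458 -0.09284768  0.107     ]
```

View pics/w3.png

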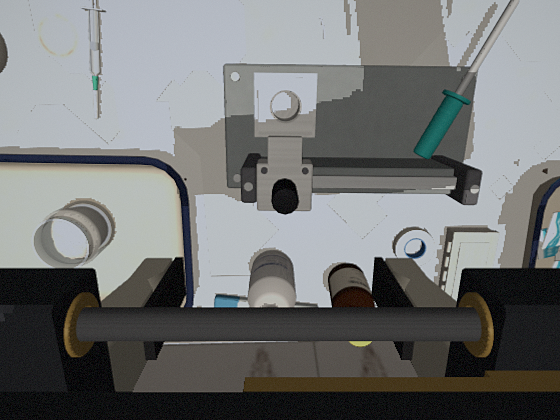

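The carriage is against the left stop at (257,180), with the guide hole at about (0.5145, -0.0923). Next, above the probe.

```bash
python3 -m crank '[{"xyz":[3.85,12.2,-0.2],"delta_rot":[0,0,0],"claw":0.4},{"xyz":[3.85,12.2,-0.2],"delta_rot":[0,0,0],"claw":0.4},{"xyz":[3.85,12.2,-0.2],"delta_rot":[0,0,0],"claw":0.4},{"xyz":[3.85,12.2,-0.2],"delta_rot":[0,0,0],"claw":0.4},{"xyz":[3.85,12.2,-0.2],"delta_rot":[0,0,0],"claw":0.4},{"xyz":[3.85,12.2,-0.2],"delta_rot":[0,0,0],"claw":0.4},{"xyz":[3.85,12.2,-0.2],"delta_rot":[0,0,0],"claw":0.4},{"xyz":[3.85,12.2,-0.2],"delta_rot":[0,0,0],"claw":0.4},{"xyz":[3.85,12.2,-0.2],"delta_rot":[0,0,0],"claw":0.4},{"xyz":[3.85,12.2,-0.2],"delta_rot":[0,0,0],"claw":0.4}]' 15
python3 - <<'E'
from h import *
from plant import r,optics
s=r.get_state();c=optics.capture('wrist');c['s']=s
np.save('w4.npy',c,allow_pickle=True);cv2.imwrite('pics/w4.png',c['img']);print(s['tcp_pos'])
E
```

```text
time_s: 9.48
tcp_pos: [0.4793, 0.2666, 0.2804]
eef_rot: [-180.0, -0.0, 178.4]
contact_force: [0.6, -0.1, 0.5]
gripper_width: 0.0524
gripper_force: 0.0
[0.47925627 0.26659275 0.28044669]
```

View pics/w4.png

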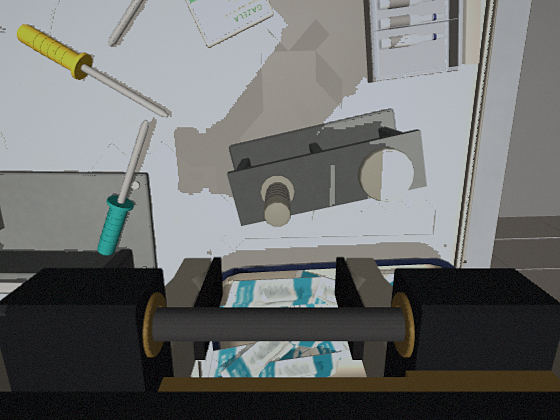

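The wrist view shows the probe handle top at about (278,212), its flange at (277,189), and the gauge disc at (386,175).

```bash
python3 - <<'E'
from h import *
c=np.load('w4.npy',allow_pickle=True).item()
print(wray(c,(278,212),.185),wray(c,(277,190),.119),wray(c,(386,175),.145))
go(.479,.266,.146,178.5)
E
```

```text
[0.47872402 0.26743323 0.185     ] [0.47938974 0.26649343 0.119     ] [0.46287968 0.35370755 0.145     ]
t 9.525 pos [0.4792 0.2667 0.2806] rot [-180.     -0.    178.45] w 0.0528
xyz [ 0.008 -0.024  4.485] rot [-0.   -0.   -0.05]
```

```bash
python3 -m crank '[{"xyz":[0,0,1.5],"delta_rot":[0,0,0],"claw":0.4},{"xyz":[0,0,3],"delta_rot":[0,0,0],"claw":0.4},{"xyz":[0,0,4.45],"delta_rot":[0,0,0],"claw":0.4},{"xyz":[0,0,4.45],"delta_rot":[0,0,0],"claw":0.4},{"xyz":[0,0,4.45],"delta_rot":[0,0,0],"claw":0.4},{"xyz":[0,0,4.45],"delta_rot":[0,0,0],"claw":1},{"xyz":[0,0,4.45],"delta_rot":[0,0,0],"claw":1},{"xyz":[0,0,4.45],"delta_rot":[0,0,0],"claw":1},{"xyz":[0,0,4.45],"delta_rot":[0,0,0],"claw":1},{"xyz":[0,0,4.45],"delta_rot":[0,0,0],"claw":1},{"xyz":[0,0,4.45],"delta_rot":[0,0,0],"claw":1},{"xyz":[0,0,4.45],"delta_rot":[0,0,0],"claw":1},{"xyz":[0,0,4.45],"delta_rot":[0,0,0],"claw":1}]' 25
```

```text
time_s: 11.15
tcp_pos: [0.479, 0.268, 0.1474]
eef_rot: [180.0, 0.0, 178.6]
contact_force: [-1.9, 1.2, 5.4]
gripper_width: 0.0195
gripper_force: 25.0
```

```bash
python3 -m crank '[{"xyz":[0,0,-0.5],"delta_rot":[0,0,0],"claw":1},{"xyz":[0,0,-1],"delta_rot":[0,0,0],"claw":1},{"xyz":[0,0,-1.7],"delta_rot":[0,0,0],"claw":1},{"xyz":[0,0,-2.4],"delta_rot":[0,0,0],"claw":1},{"xyz":[0,0,-3.2],"delta_rot":[0,0,0],"claw":1},{"xyz":[0,0,-4],"delta_rot":[0,0,0],"claw":1},{"xyz":[0,0,-4.8],"delta_rot":[0,0,0],"claw":1},{"xyz":[0,0,-5.4],"delta_rot":[0,0,0],"claw":1},{"xyz":[0,0,-5.4],"delta_rot":[0,0,0],"claw":1},{"xyz":[0,0,-5.4],"delta_rot":[0,0,0],"claw":1}]' 25
python3 - <<'E'
from h import *
go(.5145,-.0923,.300,178.5)
E
```

```text
time_s: 12.4
tcp_pos: [0.4785, 0.2676, 0.3086]
eef_rot: [-180.0, -0.0, 178.5]
contact_force: [0.3, -0.7, -1.1]
gripper_width: 0.0195
gripper_force: 25.0
t 12.4 pos [0.4785 0.2676 0.3086] rot [-1.7999e+02 -4.0000e-02  1.7854e+02] w 0.0195
xyz [ -1.507 -11.963   0.286] rot [-0.01 -0.04  0.04]
```

```bash
python3 -m crank '[{"xyz":[-0.06,-0.5,0],"delta_rot":[0,0,0],"claw":1},{"xyz":[-0.2,-1.5,0],"delta_rot":[0,0,0],"claw":1},{"xyz":[-0.38,-3,0],"delta_rot":[0,0,0],"claw":1},{"xyz":[-0.56,-4.5,0],"delta_rot":[0,0,0],"claw":1},{"xyz":[-0.75,-6,0],"delta_rot":[0,0,0],"claw":1},{"xyz":[-0.94,-7.5,0],"delta_rot":[0,0,0],"claw":1},{"xyz":[-1.13,-9,0],"delta_rot":[0,0,0],"claw":1},{"xyz":[-1.3,-10.5,0],"delta_rot":[0,0,0],"claw":1},{"xyz":[-1.45,-11.5,0],"delta_rot":[0,0,0],"claw":1},{"xyz":[-1.5,-11.96,0],"delta_rot":[0,0,0],"claw":1},{"xyz":[-1.5,-11.96,0.5],"delta_rot":[0,0,0],"claw":1},{"xyz":[-1.5,-11.96,1],"delta_rot":[0,0,0],"claw":1},{"xyz":[-1.5,-11.96,1],"delta_rot":[0,0,0],"claw":1},{"xyz":[-1.5,-11.96,1],"delta_rot":[0,0,0],"claw":1}]' 25
python3 - <<'E'
from h import *
from plant import r,optics
s=r.get_state();c=optics.capture('wrist');c['s']=s;d=optics.capture('scene');t=optics.capture('top')
np.save('w5.npy',c,allow_pickle=True);np.save('s5.npy',d,allow_pickle=True);print(s['tcp_pos'])
A=cv2.resize(c['img'][:300,150:420],None,fx=2,fy=2,interpolation=cv2.INTER_CUBIC)[:560]
B=cv2.resize(d['img'][125:265,215:275],None,fx=4,fy=4,interpolation=cv2.INTER_CUBIC)[:560]
cv2.imwrite('pics/c5.png',np.hstack([A,B]))
E
```

```text
time_s: 14.15
tcp_pos: [0.5149, -0.0914, 0.2792]
eef_rot: [-180.0, -0.0, 178.6]
contact_force: [0.2, -0.3, -1.2]
gripper_width: 0.0193
gripper_force: 25.0
[ 0.51486728 -0.0914285   0.27915771]
```

View pics/c5.png

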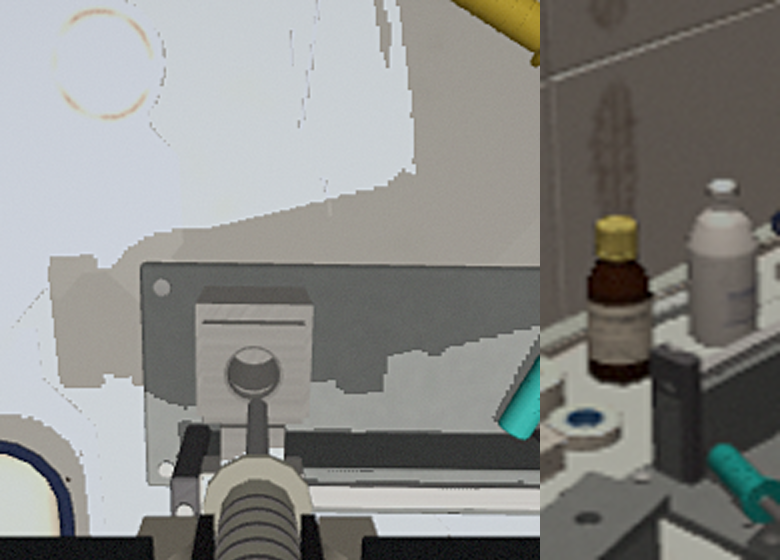

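In the 2x crop (offset 150,0) the hole is centred at (254,372) and the stem tip's front edge is at (257,398), with the stem vertical in the view.

```bash
python3 - <<'E'
from h import *
c=np.load('w5.npy',allow_pickle=True).item()
z=lambda u,v:((u+.5)/2-.5+150,(v+.5)/2-.5)
print('hole',wray(c,z(254,372),.107)); print('tip front',wray(c,z(257,398),.1468)); 
print('stem top axis y',wray(c,z(258,455),.235))
g=cv2.cvtColor(c['img'],6)
for row in range(192,230,4): print(row,g[row,266:292].tolist())
print('col',g[180:215,278].tolist())
k=cv2.HoughCircles(g[165:210,250:305],cv2.HOUGH_GRADIENT,1,50,param1=80,param2=8,minRadius=10,maxRadius=17);print(k+np.array([250,165,0]) if k is not None else k)
E
```

```text
hole [ 0.51377949 -0.0917615   0.107     ]
tip front [ 0.51489974 -0.09043209  0.1468    ]
stem top axis y [ 0.50724658 -0.08995534  0.235     ]
192 [85, 108, 93, 79, 82, 86, 85, 86, 82, 87, 87, 89, 84, 85, 85, 82, 84, 77, 85, 98, 89, 72, 96, 133, 137, 151]
196 [127, 108, 82, 74, 84, 87, 98, 110, 122, 135, 133, 129, 125, 120, 118, 93, 82, 77, 81, 112, 132, 134, 142, 150, 150, 149]
200 [146, 149, 148, 144, 145, 136, 137, 137, 131, 87, 74, 79, 79, 79, 80, 95, 127, 147, 150, 149, 146, 145, 147, 147, 146, 146]
204 [153, 151, 152, 153, 151, 153, 155, 152, 54, 73, 76, 82, 80, 83, 78, 77, 67, 97, 162, 153, 151, 150, 152, 151, 153, 152]
208 [152, 154, 152, 151, 152, 154, 152, 128, 61, 78, 80, 77, 80, 81, 81, 73, 65, 84, 146, 156, 152, 151, 153, 154, 151, 151]
212 [92, 91, 89, 93, 90, 94, 92, 78, 69, 74, 78, 76, 78, 79, 80, 75, 72, 72, 93, 98, 94, 92, 96, 96, 95, 92]
216 [150, 150, 151, 148, 150, 152, 150, 102, 65, 77, 77, 80, 80, 81, 76, 77, 69, 77, 122, 154, 152, 148, 149, 150, 151, 148]
220 [151, 150, 152, 152, 151, 155, 149, 80, 68, 74, 77, 79, 81, 78, 78, 76, 70, 69, 107, 161, 153, 153, 152, 152, 155, 150]
224 [150, 149, 148, 149, 149, 151, 146, 56, 72, 78, 78, 79, 77, 79, 76, 75, 69, 60, 138, 222, 214, 209, 210, 211, 216, 211]
228 [153, 177, 219, 154, 94, 94, 95, 99, 99, 99, 98, 99, 100, 102, 102, 101, 101, 99, 97, 98, 116, 142, 188, 225, 227, 219]
col [157, 157, 97, 84, 88, 85, 86, 88, 87, 83, 85, 85, 84, 85, 79, 122, 125, 89, 85, 79, 79, 79, 76, 82, 80, 81, 77, 78, 80, 80, 80, 80, 78, 78, 82]
[[[276.5        184.5         12.69999981]]]
```

```bash
python3 -m crank '[{"xyz":[0.07,-0.03,0.5],"delta_rot":[0,0,0],"claw":1},{"xyz":[0.07,-0.03,1.0],"delta_rot":[0,0,0],"claw":1},{"xyz":[0.07,-0.03,1.0],"delta_rot":[0,0,0],"claw":1},{"xyz":[0.07,-0.03,1.0],"delta_rot":[0,0,0],"claw":1},{"xyz":[0.07,-0.03,1.0],"delta_rot":[0,0,0],"claw":1}]' 25
python3 - <<'E'
from h import *
from plant import r,optics
s=r.get_state();c=optics.capture('wrist');c['s']=s;d=optics.capture('scene')
np.save('w6.npy',c,allow_pickle=True);np.save('s6.npy',d,allow_pickle=True);print(s['tcp_pos'],s['eef_rot'])
M=R.from_euler('xyz',d['rotation'],degrees=True).as_matrix()
q=M.T@(np.array([.5145,-.092,.115])-d['eye']);u,v=int(d['cx']+f(d)*q[0]/-q[2]),int(d['cy']-f(d)*q[1]/-q[2]);print(u,v)
A=cv2.resize(c['img'][155:255,245:311],None,fx=6,fy=6,interpolation=cv2.INTER_CUBIC)
B=cv2.resize(d['img'][v-75:v+25,u-33:u+33],None,fx=6,fy=6,interpolation=cv2.INTER_CUBIC)
cv2.imwrite('pics/c6.png',np.hstack([A,B]))
E
```

```text
time_s: 14.92
tcp_pos: [0.5129, -0.0928, 0.2495]
eef_rot: [180.0, 0.0, 178.5]
contact_force: [0.4, 0.5, -0.6]
gripper_width: 0.0198
gripper_force: 25.0
[ 0.51294584 -0.09283815  0.24947909] [1.79998930e+02 4.26969061e-02 1.78547416e+02]
313 193
```

View pics/c6.png

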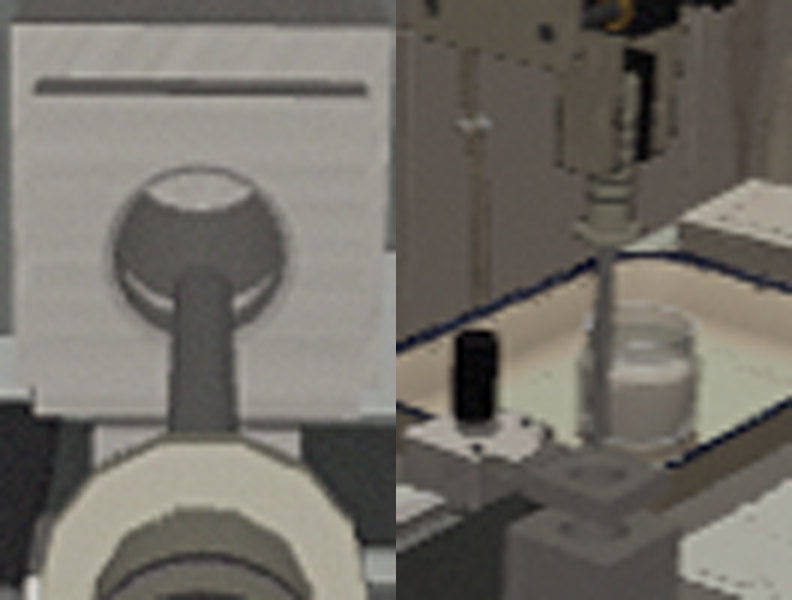

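In the crop (6x, origin 245,155) the hole centre is about (199.5,252) and the stem tip about (204.5, front row 267). In the scene crop the stem runs from (605,250) to (600,445).

```bash
python3 - <<'E'
from h import *
c=np.load('w6.npy',allow_pickle=True).item();d=np.load('s6.npy',allow_pickle=True).item()
z=lambda u,v:((u+.5)/6-.5+245,(v+.5)/6-.5+155)
h=wray(c,z(199.5,252),.107);tip=wray(c,z(204.5,267),.117)+[.004,0,0]
print('hole',h,'tip',tip,'need',h-tip)
print('stem at flange front', wray(c,z(203,435),.220))
zs=lambda u,v:((u-396+.5)/6-.5+280,(v+.5)/6-.5+118)
print('scene hole',ray(d,zs(600,472),.107),'tip',ray(d,zs(600,441),.117))
M=R.from_euler('xyz',d['rotation'],degrees=True).as_matrix()
t0=ray(d,zs(600,441),.117)
for zz in(.117,.217):
    q=M.T@(np.array([t0[0],t0[1],zz])-d['eye']);print('proj',((d['cx']+f(d)*q[0]/-q[2]-280+.5)*6-.5+396,(d['cy']-f(d)*q[1]/-q[2]-118+.5)*6-.5))
E
```

```text
hole [ 0.51403596 -0.09217342  0.107     ] tip [ 0.51740088 -0.09147981  0.117     ] need [-0.00336492 -0.00069361 -0.01      ]
stem at flange front [ 0.49993126 -0.09140708  0.22      ]
scene hole [ 0.51284732 -0.09167559  0.107     ] tip [ 0.51942076 -0.10040946  0.117     ]
proj (np.float64(599.9999999999999), np.float64(440.9999999999999))
proj (np.float64(609.5871184507931), np.float64(226.9721559187759))
```

```bash
python3 -m crank '[{"xyz":[0.04,-0.02,0],"delta_rot":[0,0,0],"claw":1},{"xyz":[0.04,-0.02,0.2],"delta_rot":[0,0,0],"claw":1},{"xyz":[0.04,-0.02,0.4],"delta_rot":[0,0,0],"claw":1},{"xyz":[0.04,-0.02,0.6],"delta_rot":[0,0,0],"claw":1},{"xyz":[0.04,-0.02,0.6],"delta_rot":[0,0,0],"claw":1}]' 25
python3 - <<'E'
from h import *
from plant import r,optics
s=r.get_state();c=optics.capture('wrist');c['s']=s;d=optics.capture('scene')
np.save('w7.npy',c,allow_pickle=True);np.save('s7.npy',d,allow_pickle=True);print(s['tcp_pos'])
g=cv2.cvtColor(c['img'],6)
for row in range(182,216,3): print(row,g[row,260:298].tolist())
g=cv2.cvtColor(d['img'],6)
for row in range(186,204): print(row,g[row,300:326].tolist())
E
```

```text
time_s: 15.65
tcp_pos: [0.511, -0.0934, 0.2303]
eef_rot: [-180.0, -0.1, 178.5]
contact_force: [0.5, 0.7, -0.5]
gripper_width: 0.0198
gripper_force: 25.0
[ 0.51101728 -0.09341479  0.23029117]
182 [153, 152, 155, 154, 151, 154, 153, 154, 154, 153, 153, 153, 152, 152, 152, 153, 152, 153, 152, 153, 152, 152, 154, 152, 155, 151, 154, 151, 152, 150, 152, 152, 150, 151, 150, 152, 151, 153]
185 [156, 156, 154, 157, 156, 154, 155, 156, 154, 155, 153, 154, 155, 154, 153, 153, 156, 156, 152, 154, 152, 154, 156, 154, 153, 155, 155, 155, 153, 152, 154, 154, 154, 156, 154, 156, 153, 154]
188 [159, 160, 158, 161, 157, 159, 157, 160, 160, 157, 158, 158, 156, 158, 157, 158, 158, 158, 157, 158, 158, 157, 158, 157, 157, 157, 158, 157, 158, 157, 157, 159, 157, 159, 159, 156, 159, 157]
191 [151, 150, 150, 152, 151, 150, 151, 150, 150, 151, 152, 156, 152, 143, 134, 120, 113, 113, 111, 112, 112, 115, 123, 130, 148, 155, 153, 150, 151, 151, 151, 152, 149, 149, 150, 149, 149, 150]
194 [157, 156, 154, 156, 156, 157, 159, 157, 140, 112, 112, 141, 165, 161, 158, 156, 156, 155, 155, 159, 158, 158, 154, 157, 158,
[... 2659 characters left out ...]
, 74, 74, 70, 84, 94, 94, 93, 86, 81, 74, 73]
198 [79, 78, 79, 77, 76, 83, 90, 92, 93, 94, 92, 89, 86, 79, 80, 81, 87, 91, 93, 94, 89, 81, 80, 74, 76, 73]
199 [69, 74, 78, 76, 75, 76, 76, 77, 83, 89, 90, 91, 93, 90, 92, 94, 94, 93, 92, 88, 78, 74, 76, 76, 77, 73]
200 [49, 66, 74, 76, 78, 76, 76, 77, 75, 75, 77, 84, 91, 92, 95, 94, 93, 90, 78, 74, 75, 75, 75, 75, 75, 71]
201 [46, 46, 54, 71, 77, 75, 76, 77, 76, 76, 76, 78, 78, 82, 83, 86, 78, 74, 72, 73, 75, 74, 77, 74, 71, 71]
202 [46, 38, 34, 32, 55, 77, 80, 78, 74, 77, 77, 76, 79, 77, 77, 75, 73, 76, 74, 76, 76, 79, 77, 74, 69, 72]
203 [45, 42, 54, 80, 95, 94, 91, 87, 85, 81, 77, 77, 77, 77, 76, 76, 74, 73, 77, 80, 91, 94, 85, 76, 89, 101]
```

Scene: the stem is at col 314.2 and the hole at col 313.0, so the stem sits about 3 mm short in x. Wrist: y is centred. I'll shift +3 mm in x, then lower.

```bash
python3 -m crank '[{"xyz":[-0.05,0.01,0],"delta_rot":[0,0,0],"claw":1},{"xyz":[-0.1,0.01,0],"delta_rot":[0,0,0],"claw":1},{"xyz":[-0.1,0.01,0.2],"delta_rot":[0,0,0],"claw":1},{"xyz":[-0.1,0.01,0.4],"delta_rot":[0,0,0],"claw":1},{"xyz":[-0.1,0.01,0.4],"delta_rot":[0,0,0],"claw":1},{"xyz":[-0.1,0.01,0.4],"delta_rot":[0,0,0],"claw":1}]' 25
python3 - <<'E'
from h import *
from plant import r,optics
s=r.get_state();c=optics.capture('wrist');d=optics.capture('scene');print(s['tcp_pos'])
g=cv2.cvtColor(c['img'],6)
for row in range(200,226,4): print(row,g[row,260:298].tolist())
g=cv2.cvtColor(d['img'],6)
for row in range(180,200): print(row,g[row,304:322].tolist())
E
```

```text
time_s: 16.5
tcp_pos: [0.5144, -0.0932, 0.2191]
eef_rot: [-180.0, -0.0, 178.6]
contact_force: [0.3, 0.6, -0.5]
gripper_width: 0.0198
gripper_force: 25.0
[ 0.51443752 -0.09320207  0.21905992]
200 [154, 151, 131, 116, 88, 73, 82, 82, 82, 84, 85, 85, 89, 87, 90, 80, 80, 80, 80, 81, 82, 78, 83, 86, 90, 86, 88, 88, 85, 84, 83, 77, 83, 111, 131, 151, 157, 153]
204 [148, 130, 118, 81, 78, 78, 82, 86, 83, 86, 86, 90, 88, 85, 70, 78, 82, 83, 83, 85, 84, 79, 73, 74, 93, 88, 91, 87, 87, 83, 84, 80, 78, 79, 108, 131, 144, 154]
208 [148, 129, 123, 76, 84, 109, 78, 82, 84, 89, 83, 90, 88, 81, 72, 78, 82, 82, 82, 83, 79, 79, 74, 70, 87, 89, 86, 85, 85, 86, 83, 85, 90, 83, 123, 135, 144, 157]
212 [155, 151, 130, 129, 89, 72, 94, 131, 146, 125, 108, 95, 80, 78, 74, 79, 81, 85, 81, 83, 82, 77, 75, 72, 83, 87, 102, 118, 144, 142, 96, 70, 82, 122, 133, 140, 152, 150]
216 [154, 153, 153, 150, 133, 138, 126, 72, 80, 83, 85, 98, 97, 76, 77, 80, 77, 84, 82, 78, 84, 80, 72, 76, 100, 92, 90, 81, 82, 87, 114, 139, 140, 146, 152, 154, 152, 152]
220 [153, 155, 155, 154, 155, 156, 152, 149, 144, 142, 141, 142, 12
[... 1304 characters left out ...]
16, 151, 157, 170, 152, 88, 72, 77, 86, 110, 121, 117, 110, 108, 102, 105]
192 [92, 94, 90, 85, 106, 132, 120, 82, 70, 79, 74, 82, 99, 106, 113, 119, 123, 123]
193 [92, 92, 89, 81, 78, 91, 92, 85, 70, 78, 82, 92, 92, 90, 92, 98, 101, 100]
194 [90, 83, 81, 93, 94, 93, 96, 91, 71, 76, 83, 97, 92, 92, 92, 91, 95, 99]
195 [81, 94, 94, 93, 93, 91, 92, 85, 73, 82, 86, 93, 95, 91, 91, 91, 91, 90]
196 [94, 93, 92, 89, 85, 80, 78, 78, 75, 79, 80, 81, 74, 76, 86, 92, 94, 94]
197 [90, 94, 91, 92, 85, 75, 75, 70, 75, 78, 77, 80, 74, 70, 85, 93, 94, 94]
198 [76, 82, 89, 92, 94, 94, 92, 89, 82, 81, 81, 85, 86, 91, 95, 95, 89, 83]
199 [78, 77, 76, 78, 83, 90, 91, 93, 91, 92, 93, 93, 94, 92, 95, 89, 78, 74]
```

Both views now show the stem centred (scene col 313.1 vs 313.0, wrist col 278.5 vs 278.7). Lowering the rest of the way.

```bash
python3 -m crank '[{"xyz":[0,0,0.2],"delta_rot":[0,0,0],"claw":1},{"xyz":[0,0,0.4],"delta_rot":[0,0,0],"claw":1},{"xyz":[0,0,0.6],"delta_rot":[0,0,0],"claw":1},{"xyz":[0,0,0.8],"delta_rot":[0,0,0],"claw":1},{"xyz":[0,0,1],"delta_rot":[0,0,0],"claw":1},{"xyz":[0,0,1.2],"delta_rot":[0,0,0],"claw":1},{"xyz":[0,0,1.25],"delta_rot":[0,0,0],"claw":1},{"xyz":[0,0,1.25],"delta_rot":[0,0,0],"claw":1},{"xyz":[0,0,1.25],"delta_rot":[0,0,0],"claw":1},{"xyz":[0,0,1.25],"delta_rot":[0,0,0],"claw":1},{"xyz":[0,0,1.25],"delta_rot":[0,0,0],"claw":1},{"xyz":[0,0,1.25],"delta_rot":[0,0,0],"claw":1}]' 25
python3 - <<'E'
from h import *
from plant import r,optics
s=r.get_state();d=optics.capture('scene');c=optics.capture('wrist');print(s['tcp_pos'],np.abs(s['qd']).max())
g=cv2.cvtColor(d['img'],6)
for row in range(182,199,2): print(row,g[row,304:322].tolist())
g=cv2.cvtColor(c['img'],6)
for row in range(212,236,4): print(row,g[row,258:300].tolist())
E
```

```text
time_s: 18.1
tcp_pos: [0.5144, -0.0932, 0.1816]
eef_rot: [180.0, 0.0, 178.5]
contact_force: [-0.2, -0.7, -1.1]
gripper_width: 0.0198
gripper_force: 25.0
[ 0.51441886 -0.09319978  0.18160489] 0.04434428280319598
182 [169, 169, 169, 171, 154, 101, 93, 102, 105, 112, 114, 111, 110, 100, 91, 106, 115, 114]
184 [167, 168, 168, 168, 170, 162, 129, 88, 67, 76, 78, 93, 108, 109, 111, 109, 110, 110]
186 [169, 169, 168, 169, 170, 161, 126, 92, 73, 79, 77, 86, 105, 106, 107, 107, 108, 109]
188 [128, 156, 170, 168, 170, 159, 126, 91, 76, 77, 84, 95, 102, 103, 107, 105, 106, 106]
190 [68, 52, 128, 171, 170, 151, 96, 77, 70, 77, 88, 101, 102, 103, 104, 105, 104, 104]
192 [94, 92, 90, 88, 107, 133, 120, 81, 68, 78, 74, 85, 100, 106, 114, 119, 124, 125]
194 [91, 84, 83, 94, 95, 93, 97, 90, 72, 78, 86, 97, 95, 92, 92, 92, 96, 99]
196 [94, 95, 94, 91, 86, 82, 79, 80, 73, 84, 87, 84, 73, 74, 85, 94, 93, 94]
198 [77, 82, 88, 92, 92, 94, 92, 87, 81, 83, 83, 85, 87, 91, 94, 94, 91, 84]
212 [151, 153, 153, 143, 122, 116, 88, 79, 82, 86, 86, 87, 86, 84, 84, 80, 73, 79, 81, 87, 79, 82, 83, 79, 73, 73, 84, 90
[... 325 characters left out ...]
, 79, 82, 80, 83, 81, 77, 78, 73, 78, 91, 93, 90, 86, 87, 81, 83, 82, 81, 76, 78, 107, 130, 136, 152]
224 [134, 126, 107, 61, 98, 139, 99, 79, 82, 86, 86, 86, 88, 88, 87, 73, 80, 80, 84, 82, 81, 84, 79, 80, 72, 74, 65, 91, 88, 89, 85, 82, 80, 78, 91, 125, 107, 67, 99, 133, 136, 152]
228 [148, 128, 126, 93, 67, 69, 90, 129, 150, 148, 144, 114, 93, 98, 107, 104, 105, 101, 106, 103, 103, 101, 103, 104, 101, 105, 104, 100, 97, 108, 124, 149, 141, 128, 85, 78, 74, 98, 134, 133, 145, 152]
232 [154, 155, 139, 111, 97, 101, 118, 156, 176, 176, 173, 170, 169, 169, 171, 171, 170, 169, 171, 167, 169, 170, 169, 170, 170, 170, 170, 170, 167, 170, 174, 172, 170, 160, 141, 102, 95, 102, 133, 157, 155, 152]
```

Still centred and free of contact, with the tip at about z = 49 mm. Handing in.

```bash
python3 -c "
from plant import job
print(job.close_job())"
```

```text
the job is handed in; nothing more can be done
None
```

I've handed the job in, with no verdict returned: the carriage is home against its stop, and the probe is held upright and centred in the guide hole, with its tip about 31 mm down the well and no sign of contact on the way.

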